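# Audit the earth nuts of a row of power modules and close up the burn-in carrier

### The arm

A 6-joint arm with a two-finger parallel gripper is mounted at the origin on the work surface. World frame = base frame: x ahead of the robot, y to its left, z up, the work surface at z = 0. Lengths are in m, angles in rad, forces in N, time in s.
With the tool pointing down it reaches from about 0.35 to 0.975 m from the base axis. Payload 4.9 kg.
Tool frame: the origin (TCP) lies midway between the tips of the shut fingers; the grasp point (between the pads) lies 19 mm behind it; z points along the fingers, y is the line along which they close (so a half turn about z gives the same grasp; the last joint's range is limited). The gripper opens to 85 mm and grips with 20 to 120 N. Pads are 22 mm wide; open, the fingers measure 114 mm over their backs; the gripper's body (76 mm by 85 mm) begins 54 mm behind the grasp point. The pads swing forward as they close: fully open they stand 13 mm farther back than shut.
Start: joints at [-1.406, 0.053, 1.613, -0, 1.476, -0.119], TCP at [0.175, -0.6, 0.231] pointing down, gripper open.
Joint ranges: [-3.01, 3.01], [-1.01, 2.22], [0.06, 2.58], [-1.02, 4.17], [0.09, 2.62], [-3.14, 3.14]. Speed limits (rad/s): [2.57, 2.57, 3.14, 3.14, 3.14, 3.14].

### API

Orientations are given as a rotation vector (axis times angle).
In Python, from station import ctrl gives the robot as it stands. The module is installed in compiled form; this text tells all that it offers.
- The arm moves only by the shell command python3 -m handwheel 'ROWS' [OPENING] [FORCE]. ROWS is JSON, a list of rows, each a list of 2 entries, a list of its own where there are three numbers: the shift along the tool's x, y, z in cm, then the turn, a rotation vector about the tool's x, y, z in rad. In form: [[[tx, ty, tz], [ax, ay, az]], ...]. A call has 1 to 5 rows; each row is the pose to reach, as a shift and turn from the pose commanded when the call began, along the tool's axes at that moment; what a row does not reach only later rows make up. A row lasts 1/8 s, in which the tool goes at most 62.5 mm and 10.7 degrees, less where a joint would pass 70% of its speed; a pose out of reach is approached as far as the arm can. A call with a gripper value outside its range is refused whole. OPENING is the gripper's target within -1 to 1 (shut at 1, half-way at 0, fully open at -1), set as the call begins (- or left out, the last holds). The fingers move at their own pace and stop on an object; FORCE is the grip in N (left out, the last holds). Time passes only in rows, so rows that repeat a pose let the fingers close. It gives the time, the measured TCP pose, the force, the opening and the grip force at its end, in the units of the state.
- ctrl.get_obs(): the state, without advancing time (a new reading comes with each control period).
- ctrl.get_image(name): name is "side" or "top" or "wrist"; returns the picture (400x640x3 uint8, blue, green, red); there is no depth.
- ctrl.calibration(name): a dict with "fx", "fy", "cx", "cy" (pixels), "R" (3x3) and "t" (3): a world point X has camera coordinates R X + t. Camera axes: x right, y down, z forward; pixel columns grow to the right and rows downward; lengths in m; the calibration is good to about 2 mm. The wrist camera is an equidistant fisheye: a pixel r from the principal point sees the ray r / f radians off the axis. A picture is of the moment at which its call begins: read the wrist's pose just before it. calibration takes no time and is no camera call; for the wrist camera it gives the pose at the moment of the call.
- ctrl.finish_job(): hands the job in; it is judged then, once.
Trained networks look in the newest picture that a camera, given by its name, has taken for a name from the list of things; names that differ only in an ending like _2 or _b are one class to them, and where a whole thing is asked for, a point or a joint stands for the part that bears it (a point fixed in the world has none). Each returns a list of dicts, best first, with "score" (0 to 1); they miss things now and then, are a little off and sometimes report something else, mostly with a low value. They report only what shows in the picture. A call takes as long as a camera call.
- ctrl.look_for(camera, query): "position" ([column, row] in pixels, amid what is visible of it).
- ctrl.landmark_of(camera, query): "position" ([column, row] in pixels: a listed point, or the origin of a listed thing).
The state is a dict: "t": time; "q": joint angles; "dq": joint speeds; "effort": joint torques, N m; "tool_pos": TCP position; "tool_rot": TCP orientation; "contact_force": force on the tool from outside, world axes, zero at the start; "wrist_torque": the same for the moment, N m; "opening": finger opening in m; "grip_force": force on a finger pad.
Only numpy, scipy, OpenCV 4.12 (cv2) and the standard library are available. Lean on these libraries where they do the work, as an engineer would, in place of code of your own. Each camera call takes 0.05 s, during which the arm holds its last target. There are 200 camera calls.

### The job

Check the brass nut on every power module in the burn-in carrier with a light clockwise twist (about 15 degrees is enough, and do not force the ones that hold); lift out the modules whose nut turns freely and put them in the black rework tray. Then raise the follower's drop bar, slide the follower up so that the remaining modules stand flush against one another and the end stop with the follower tight behind them, and let the bar drop fully into its notch in the rail. Leave the tools and other things on the bench where they are.

Things in the scene. Friction and masses are not known exactly. Their poses are not given: they have to be found in the camera images.
- carrier: Fixed aluminium burn-in carrier, an open channel 380 mm long; origin under its middle on the bench, y along the channel to its end stop, x across it away from the robot. Channel floor 8 mm above the bench, inner width 67 mm. Far wall top 26 mm; near wall (x -33 to -42 mm) is a steel rail, teeth 27 mm high, 26 mm long, notches 14 long, 10 deep, pitch 40; no teeth at the open end.
- stop_face (a point): Middle of the inner face of the carrier's end stop (plate 76 mm wide, top 52 mm above the bench), at the level of the channel floor (8 mm above the bench); axes as the carrier's. A module whose origin is at y = -20 mm from here touches the stop.
- follower (a joint): The follower, a carriage with an upright face plate (60 mm wide, top 62 mm above the bench) that slides along the channel: m travelled towards the stop, range 0 to 0.29; at 0 its face is 307 mm from the stop. It stays where it is left (about 2 N to slide) and passes the rail's teeth only with its drop bar lifted.
- follower_face (a point): Middle of the follower's front face, towards the modules, at the level of the channel floor; axes as the carrier's. The drop bar lies 25 mm behind this face.
- drop_bar (a joint): Lift of the follower's steel drop bar, rad: 0 level (down in a notch or in the toothless part), 0.15 resting on a tooth, 0.18 to 0.3 clear of the teeth, at most 0.6; it falls by its own weight, 150 g. It lies across the channel, 10 mm wide, hinged at carrier x +24 mm, 24 mm above the bench. With the face tight on a closed row of whole modules it stands over a notch, 2 mm free each way.
- bar_tab (a point): Grip tab on the free end of the drop bar, on the robot's side of the rail: upright steel plate 28 mm along the carrier's x, 10 mm thick along its y, from 18 to 56 mm above the bench when down. This point, in its middle, is then 46 mm above the bench and 95 mm from the hinge. Pinch its 10 mm from above, lift it about 22 mm, push along the carrier's y.
- rework_tray_in (a point): Centre of the inner floor of the rework tray, 4 mm above the bench; axes as the tray's: a black open plastic tray, fixed, 190 (x) by 200 (y) by 32 mm high, walls 4 mm.
- mod_a: Power module in the channel (None if absent; all alike; order varies): aluminium box 64 (x, across) by 40 (y, along) by 60 mm high, black top, 0.3 to 0.45 kg. Origin: centre of underside. Nut: plain round, 28 mm across, 3 to 27 mm above the top on the module's axis, stud to 30 mm. Grip the nut with fingertips just over the box top; grip the box by its 64 mm, above the walls.
- nut_a: Knurled brass nut on mod_a; origin: on the module's axis, at the level of the box top. Its x axis lies along the module's at the start, and along the dark slot in its top. A loose nut turns (up to 1.2 rad) at about 0.03 N m; a sound one holds to about 0.9 N m, more than a light grip of 20 N brings on, so the fingers slip round it. It stays where it is turned.
- mod_b: Power module in the channel (None if absent; all alike; order varies): aluminium box 64 (x, across) by 40 (y, along) by 60 mm high, black top, 0.3 to 0.45 kg. Origin: centre of underside. Nut: plain round, 28 mm across, 3 to 27 mm above the top on the module's axis, stud to 30 mm. Grip the nut with fingertips just over the box top; grip the box by its 64 mm, above the walls.
- nut_b: Knurled brass nut on mod_b; origin: on the module's axis, at the level of the box top. Its x axis lies along the module's at the start, and along the dark slot in its top. A loose nut turns (up to 1.2 rad) at about 0.03 N m; a sound one holds to about 0.9 N m, more than a light grip of 20 N brings on, so the fingers slip round it. It stays where it is turned.
- mod_c: Power module in the channel (None if absent; all alike; order varies): aluminium box 64 (x, across) by 40 (y, along) by 60 mm high, black top, 0.3 to 0.45 kg. Origin: centre of underside. Nut: plain round, 28 mm across, 3 to 27 mm above the top on the module's axis, stud to 30 mm. Grip the nut with fingertips just over the box top; grip the box by its 64 mm, above the walls.
- nut_c: Knurled brass nut on mod_c; origin: on the module's axis, at the level of the box top. Its x axis lies along the module's at the start, and along the dark slot in its top. A loose nut turns (up to 1.2 rad) at about 0.03 N m; a sound one holds to about 0.9 N m, more than a light grip of 20 N brings on, so the fingers slip round it. It stays where it is turned.
- mod_d: Power module in the channel (None if absent; all alike; order varies): aluminium box 64 (x, across) by 40 (y, along) by 60 mm high, black top, 0.3 to 0.45 kg. Origin: centre of underside. Nut: plain round, 28 mm across, 3 to 27 mm above the top on the module's axis, stud to 30 mm. Grip the nut with fingertips just over the box top; grip the box by its 64 mm, above the walls.
- nut_d: Knurled brass nut on mod_d; origin: on the module's axis, at the level of the box top. Its x axis lies along the module's at the start, and along the dark slot in its top. A loose nut turns (up to 1.2 rad) at about 0.03 N m; a sound one holds to about 0.9 N m, more than a light grip of 20 N brings on, so the fingers slip round it. It stays where it is turned.
- mod_e: Power module in the channel (None if absent; all alike; order varies): aluminium box 64 (x, across) by 40 (y, along) by 60 mm high, black top, 0.3 to 0.45 kg. Origin: centre of underside. Nut: plain round, 28 mm across, 3 to 27 mm above the top on the module's axis, stud to 30 mm. Grip the nut with fingertips just over the box top; grip the box by its 64 mm, above the walls.
- nut_e: Knurled brass nut on mod_e; origin: on the module's axis, at the level of the box top. Its x axis lies along the module's at the start, and along the dark slot in its top. A loose nut turns (up to 1.2 rad) at about 0.03 N m; a sound one holds to about 0.9 N m, more than a light grip of 20 N brings on, so the fingers slip round it. It stays where it is turned.
- phone: Bystander: black phone lying flat, 150 x 72 x 9 mm; leave it where it is. Origin: centre of its underside (of a lying tool: on the bench under it).
- cleaner_bottle: Bystander: white bottle, 54 mm across, 130 mm high, standing; leave it where it is. Origin: centre of its underside (of a lying tool: on the bench under it).
- screw_cup: Bystander: small steel cup, 60 mm across, 35 mm high; leave it where it is. Origin: centre of its underside (of a lying tool: on the bench under it).
- driver: Bystander: screwdriver, 160 mm long, lying; leave it where it is. Origin: centre of its underside (of a lying tool: on the bench under it).
- pliers: Bystander: pliers, 150 mm long, lying; leave it where it is. Origin: centre of its underside (of a lying tool: on the bench under it).
- tweezers: Bystander: tweezers, 125 mm long, lying; leave it where it is. Origin: centre of its underside (of a lying tool: on the bench under it).
- solder_spool: Bystander: grey spool, 54 mm across, 36 mm high; leave it where it is. Origin: centre of its underside (of a lying tool: on the bench under it).

How it is judged:
By the outcome, as a careful person would: the job done as asked, in the order asked, and still so for the second after the job is handed in, with the robot touching nothing.
Of mod_a, mod_d, mod_e only 2 to 3 are there at a start; the rules pass over those that are not, and their reading is None.
At some moment in a run one of mod_a, mod_b, mod_c, mod_d, mod_e may be knocked a few centimetres aside while the robot is not near it.
Once in a run the grip may slacken for a moment while it holds something.
It also fails if it takes over 210 s, if anything falls off the work surface, if the arm or the gripper's body presses on something with over 40 N, if the wrist force passes 120 N, or if a joint passes its speed limit or range.

## Working session

There is one attempt and no reset: what is moved stays moved. The work goes in short steps, Python scripts to look and compute and a shell command to move; the robot and the scene stay as the last step left them, time stands still between calls to the robot, and variables do not carry over. Pictures are saved under pics/ and viewed, at most 14 in all, crops included, and the job is handed in when it is done.

```bash
mkdir -p pics; ls; cat > h.py <<'E'
import numpy as np, cv2, json
from station import ctrl
from scipy.spatial.transform import Rotation as Ro
def ray(name,px,c=None):
    c=c or ctrl.calibration(name); R=np.array(c["R"]);t=np.array(c["t"])
    u=(px[0]-c["cx"])/c["fx"];v=(px[1]-c["cy"])/c["fy"]
    if name=="wrist":
        r=np.hypot(u,v); d=np.array([u/r*np.sin(r),v/r*np.sin(r),np.cos(r)]) if r>1e-9 else np.array([0,0,1.])
    else: d=np.array([u,v,1.]); d/=np.linalg.norm(d)
    return -R.T@t, R.T@d
def proj(name,X,c=None):
    c=c or ctrl.calibration(name); p=np.array(c["R"])@np.array(X)+np.array(c["t"])
    if name=="wrist":
        r=np.hypot(p[0],p[1]);th=np.arctan2(r,p[2]);k=th/r if r>0 else 0
        return np.array([c["fx"]*p[0]*k+c["cx"],c["fy"]*p[1]*k+c["cy"]])
    return np.array([c["fx"]*p[0]/p[2]+c["cx"],c["fy"]*p[1]/p[2]+c["cy"]])
def atz(name,px,z,c=None):
    o,d=ray(name,px,c); return o+d*(z-o[2])/d[2]
def tri(rays):
    A=np.zeros((3,3));b=np.zeros(3)
    for o,d in rays:
        P=np.eye(3)-np.outer(d,d);A+=P;b+=P@o
    x=np.linalg.solve(A,b)
    return x,[float(np.linalg.norm((np.eye(3)-np.outer(d,d))@(x-o))) for o,d in rays]
E
python3 - <<'E'
from h import *
o=ctrl.get_obs();print({k:np.round(v,3).tolist() for k,v in o.items()})
for n in("top","side"):
    cv2.imwrite(f"pics/{n}0.png",ctrl.get_image(n))
    c=ctrl.calibration(n);print(n,c["fx"],np.round(-np.array(c["R"]).T@c["t"],3),np.round(c["R"],2).tolist())
    for q in("stop_face","follower_face","bar_tab","rework_tray_in","mod_a","nut_a","carrier"):
        print(n,q,[(round(r["score"],2),np.round(r["position"],1).tolist()) for r in ctrl.landmark_of(n,q)])
E
```

```text
pics
{'t': 0.0, 'q': [-1.406, 0.053, 1.614, 0.0, 1.476, -0.119], 'dq': [0.001, -0.002, 0.001, -0.001, -0.001, -0.0], 'effort': [0.003, -39.368, -37.017, 0.0, 0.007, 0.0], 'tool_pos': [0.175, -0.599, 0.23], 'tool_rot': [-3.108, -0.444, 0.0], 'contact_force': [-0.219, -0.431, -0.798], 'wrist_torque': [0.004, -0.038, 0.004], 'grip_force': 0.0, 'opening': 0.085}
top 418.1162771146217 [ 0.372 -0.023  1.328] [[0.01, -1.0, 0.0], [-0.99, -0.01, -0.15], [0.15, -0.0, -0.99]]
top stop_face [(0.67, [416.2, 270.5]), (0.64, [288.3, 215.7])]
top follower_face [(0.94, [381.5, 227.3])]
top bar_tab [(0.63, [391.4, 252.8])]
top rework_tray_in [(0.94, [215.2, 223.2]), (0.19, [332.5, 221.6])]
top mod_a [(0.9, [359.8, 225.4]), (0.86, [315.4, 219.1]), (0.61, [294.5, 219.6]), (0.58, [332.1, 219.8]), (0.57, [345.2, 223.9]), (0.5, [344.3, 223.0])]
top nut_a [(0.65, [315.8, 218.0]), (0.64, [364.1, 223.9]), (0.55, [349.5, 223.6]), (0.54, [296.6, 216.5]), (0.49, [334.3, 219.6])]
top carrier [(0.79, [340.7, 222.9]), (0.51, [333.9, 221.8])]
side 414.74010899255313 [0.165 0.772 0.678] [[-0.9, -0.44, 0.01], [-0.25, 0.5, -0.83], [0.36, -0.74, -0.56]]
side stop_face [(0.66, [317.2, 248.4]), (0.54, [373.4, 193.1])]
side follower_face [(0.56, [376.4, 193.6])]
side bar_tab [(0.68, [402.9, 189.5])]
side rework_tray_in [(0.59, [283.2, 323.6]), (0.24, [355.4, 218.5]), (0.19, [315.8, 246.7])]
side mod_a [(0.89, [347.5, 221.8]), (0.88, [356.2, 210.6]), (0.82, [326.6, 243.9]), (0.58, [332.8, 233.0])]
side nut_a [(0.6, [324.0, 223.3]), (0.58, [366.4, 186.0]), (0.54, [345.2, 204.9]), (0.5, [283.3, 323.3])]
side carrier [(0.77, [353.1, 215.8])]
```

```bash
python3 - <<'E'
import cv2
a=cv2.imread("pics/top0.png")[120:330,150:500];cv2.imwrite("pics/top0c.png",cv2.resize(a,None,fx=2.25,fy=2.25,interpolation=2))
E
```

```text
(no output)
```

View pics/top0c.png

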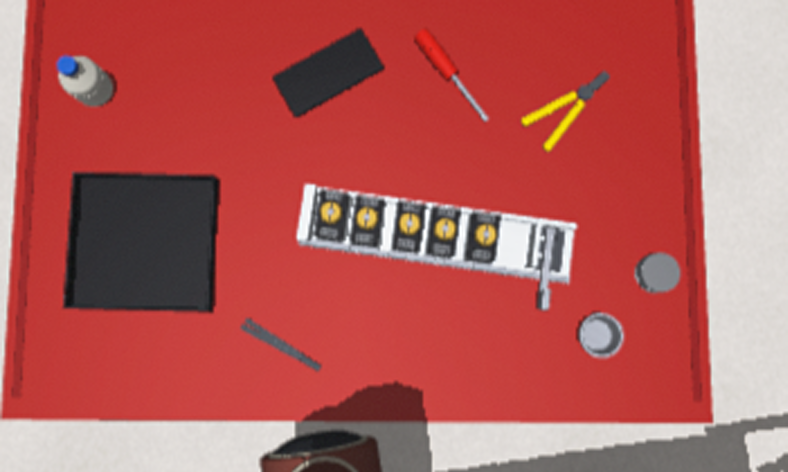

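```bash
python3 - <<'E'
from h import *
T=lambda p,z:np.round(atz("top",p,z),4)
print("stop",T((288.3,215.7),.008),"foll",T((381.5,227.3),.008),"tab",T((391.4,252.8),.046),"tray",T((215.2,223.2),.004))
for p in[(359.8,225.4),(345,223.5),(332.1,219.8),(315.4,219.1),(294.5,219.6)]: print("mod",T(p,.008))
for p in[(364.1,223.9),(349.5,223.6),(334.3,219.6),(315.8,218),(296.6,216.5)]: print("nut",T(p,.068))
for p in[(366.4,186),(345.2,204.9),(324,223.3)]:print("side nut",np.round(atz("side",p,.068),4))
print("side stop",atz("side",(317.2,248.4),.008),"foll",atz("side",(376.4,193.6),.008),"tab",atz("side",(402.9,189.5),.046),'tray',atz("side",(283.2,323.6),.004))
E
```

```text
stop [0.5236 0.0658 0.008 ] foll [ 0.4888 -0.2297  0.008 ] tab [ 0.4078 -0.2526  0.046 ] tray [0.4984 0.2978 0.004 ]
mod [ 0.4943 -0.161   0.008 ]
mod [ 0.5    -0.1142  0.008 ]
mod [ 0.5115 -0.0733  0.008 ]
mod [ 0.5133 -0.0203  0.008 ]
mod [0.5113 0.0459 0.008 ]
nut [ 0.4934 -0.1678  0.068 ]
nut [ 0.494  -0.1237  0.068 ]
nut [ 0.5058 -0.0777  0.068 ]
nut [ 0.5103 -0.0216  0.068 ]
nut [0.5144 0.0366 0.068 ]
side nut [ 0.4898 -0.173   0.068 ]
side nut [ 0.5048 -0.0596  0.068 ]
side nut [0.5189 0.0375 0.068 ]
side stop [0.52284454 0.06624129 0.008     ] foll [ 0.47919478 -0.2391248   0.008     ] tab [ 0.40108537 -0.23711004  0.046     ] tray [0.48013766 0.30244479 0.004     ]
```

Five modules, nuts at crop pixels (330,211), (367,217), (409,223), (445,229), (486,235). The stop is on the left, the follower and tab on the right at about (543,297), and the tray on the far left.

```bash
cat >> h.py <<'E'
YAW=-6.7  # carrier yaw deg
def rel(pos,yaw=None,show=True):
    """shift(cm)/turn in present tool frame to TCP pos with tool y along carrier x (yaw deg), tool down"""
    yaw=YAW if yaw is None else yaw
    o=ctrl.get_obs();R=Ro.from_rotvec(o["tool_rot"]);a=np.radians(yaw)
    y=np.array([np.cos(a),np.sin(a),0]);z=np.array([0,0,-1.]);x=np.cross(y,z)
    G=Ro.from_matrix(np.stack([x,y,z],1))
    s=R.inv().apply(np.array(pos)-o["tool_pos"])*100;w=(R.inv()*G).as_rotvec()
    print("shift",np.round(s,2).tolist(),"turn",np.round(w,4).tolist());return s,w
E
python3 - <<'E'
from h import *
rel((.50,-.08,.32))
E
```

```text
shift [45.76, -40.82, -8.87] turn [0.0, 0.0, -1.1701]
```

```bash
python3 -m handwheel '[[[4,-3.5,-8.9],[0,0,-0.15]],[[8,-7,-8.9],[0,0,-0.3]],[[12,-11,-8.9],[0,0,-0.45]],[[17,-15,-8.9],[0,0,-0.6]],[[20,-18,-8.9],[0,0,-0.7]]]' -1 20
python3 - <<'E'
from h import *
rel((.50,-.08,.32))
E
```

```text
t: 1.42
tool_pos: [0.3175, -0.3694, 0.3208]
tool_rot: [2.765, 1.488, 0.001]
contact_force: [0.3, -0.6, -1.7]
opening: 0.0853
grip_force: 0.0
shift [34.21, -0.71, 0.08] turn [0.0012, 0.0005, -0.4664]
```

```bash
python3 -m handwheel '[[[6,0,0],[0,0,-0.1]],[[12,0,0],[0,0,-0.2]],[[18,0,0],[0,0,-0.3]],[[24,-0.3,0],[0,0,-0.4]],[[29,-0.5,0],[0,0,-0.466]]]'
python3 - <<'E'
from h import *
rel((.50,-.08,.32))
c=ctrl.calibration("wrist");cv2.imwrite("pics/w1.png",ctrl.get_image("wrist"))
print(np.round(-np.array(c["R"]).T@c["t"],3),np.round(c["R"],2).tolist(),c["fx"])
E
```

```text
t: 2.05
tool_pos: [0.4738, -0.1249, 0.3206]
tool_rot: [2.348, 2.086, 0.001]
contact_force: [0.5, -0.1, -0.7]
opening: 0.0856
grip_force: 0.0
shift [4.76, 2.07, 0.06] turn [0.0009, 0.0003, -0.0007]
[ 0.481 -0.052  0.464] [[0.99, -0.12, 0.0], [-0.11, -0.95, 0.29], [-0.03, -0.28, -0.96]] 309.70691628693146
```

View pics/w1.png

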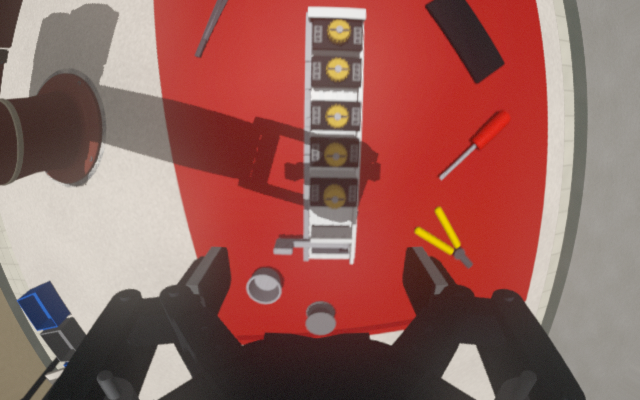

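Wrist view: nuts at (339,31), (338,69), (337,116), (335,154) and (335,195), all slots across the carrier. The tab is at (288,244). I'll move 10 cm and triangulate.

```bash
cat > meas.py <<'E'
from h import *
import pickle,sys
c=ctrl.calibration("wrist");ctrl.get_image("wrist");out={"c":c}
for q in("nut_a","mod_a","stop_face","follower_face","bar_tab"):
    out[q]=[(r["score"],r["position"]) for r in ctrl.landmark_of("wrist",q) if r["score"]>.25]
    z={"nut_a":.068,"bar_tab":.046}.get(q,.008)
    for s,p in sorted(out[q],key=lambda a:a[1][1]): print(q,round(s,2),np.round(p,1),np.round(atz("wrist",p,z,c),4))
pickle.dump(out,open(sys.argv[1],"wb"))
E
python3 meas.py m1.pkl; python3 -m handwheel '[[[5,1,0],[0,0,0]],[[10,2,0],[0,0,0]],[[10,2,0],[0,0,0]],[[10,2,0],[0,0,0]]]'; python3 meas.py m2.pkl
```

```text
nut_a 0.45 [333.7  30.8] [0.5155 0.0481 0.068 ]
nut_a 0.75 [338.3  42.4] [0.5194 0.032  0.068 ]
nut_a 0.61 [333.4  77.3] [ 0.5082 -0.0129  0.068 ]
nut_a 0.57 [334.6 117.7] [ 0.5042 -0.0646  0.068 ]
nut_a 0.83 [334.3 155.5] [ 0.4988 -0.1132  0.068 ]
nut_a 0.64 [325.5 184.9] [ 0.4834 -0.151   0.068 ]
nut_a 0.95 [333.7 196.7] [ 0.4927 -0.1684  0.068 ]
mod_a 0.84 [336.5  47.7] [0.5216 0.0364 0.008 ]
mod_a 0.93 [333.   80.8] [ 0.511  -0.0126  0.008 ]
mod_a 0.88 [326.7 118.2] [ 0.496  -0.0666  0.008 ]
mod_a 0.33 [334.7 119.5] [ 0.5074 -0.0697  0.008 ]
mod_a 0.62 [331.5 150.6] [ 0.498  -0.1152  0.008 ]
mod_a 0.88 [324.9 184.2] [ 0.4828 -0.1653  0.008 ]
stop_face 0.75 [330.6  32.8] [0.5157 0.06   0.008 ]
stop_face 0.42 [335.7  47.5] [0.5205 0.0368 0.008 ]
stop_face 0.28 [281.7 251.8] [ 0.4005 -0.2713  0.008 ]
follower_face 0.48 [329.  118.4] [ 0.4993 -0.0672  0.008 ]
follower_face 0.83 [328.7 228.6] [ 0.4814 -0.2384  0.008 ]
bar_tab 0.63 [276.4 250.9] [ 0.3995 -0.2505  0.046 ]
bar_tab 0.6 [318.7 316.4] [ 0.4495 -0.3822  0.046 ]
t: 2.9
tool_pos: [0.5048, -0.0312, 0.3203]
tool_rot: [2.353, 2.081, -0.001]
contact_force: [0.1, -0.8, 0.6]
opening: 0.0855
grip_force: 0.0
nut_a 0.71 [323.3 107.5] [0.5205 0.038  0.068 ]
nut_a 0.59 [316.1 143.6] [ 0.5058 -0.0069  0.068 ]
nut_a 0.81 [321.5 190.7] [ 0.5053 -0.07    0.068 ]
nut_a 0.92 [320.5 219.2] [ 0.4992 -0.11    0.068 ]
nut_a 0.7 [320.3 257.4] [ 0.492  -0.1687  0.068 ]
mod_a 0.76 [323.8 112.4] [0.5216 0.0302 0.008 ]
mod_a 0.68 [321.1 144.1] [ 0.512  -0.0159  0.008 ]
mod_a 0.61 [315.  177.4] [ 0.4969 -0.065   0.008 ]
mod_a 0.97 [321.5 209.6] [ 0.5006 -0.1173  0.008 ]
mod_a 0.71 [315.6 236.9] [ 0.4858 -0.1624  0.008 ]
stop_face 0.87 [320.7  90.4] [0.521  0.0629 0.008 ]
follower_face 0.71 [316.4 274.2] [ 0.4785 -0.2322  0.008 ]
bar_tab 0.54 [321.4 221.9] [ 0.4992 -0.1228  0.046 ]
bar_tab 0.55 [318.9 278.8] [ 0.4841 -0.2184  0.046 ]
bar_tab 0.57 [275.2 300.3] [ 0.4076 -0.2528  0.046 ]
```

```bash
cat >> h.py <<'E'
def brass(im):
    h=cv2.cvtColor(im,cv2.COLOR_BGR2HSV);m=cv2.inRange(h,(15,90,60),(32,255,255))
    n,l,s,c=cv2.connectedComponentsWithStats(cv2.morphologyEx(m,cv2.MORPH_CLOSE,np.ones((5,5),np.uint8)))
    return [(c[i],s[i]) for i in range(1,n) if s[i][4]>40]
E
python3 - <<'E'
from h import *
import pickle
c1=pickle.load(open("m1.pkl","rb"))["c"];i1=cv2.imread("pics/w1.png")
c2=ctrl.calibration("wrist");i2=ctrl.get_image("wrist");cv2.imwrite("pics/w2.png",i2)
it=cv2.imread("pics/top0.png")
f=lambda im,lo,hi:sorted([b[0] for b in brass(im) if lo<b[0][0]<hi],key=lambda p:p[1])
a=f(i1,300,370);b=f(i2,290,360);t=sorted([x[0] for x in brass(it)],key=lambda p:p[0]);t=[p for p in t if 285<p[0]<375]
print(len(a),len(b),len(t))
for p,q,r in zip(a,b,t):
    x,e=tri([ray("wrist",p,c1),ray("wrist",q,c2),ray("top",r)]);x2,_=tri([ray("wrist",p,c1),ray("wrist",q,c2)])
    print(np.round(p,1),np.round(q,1),np.round(x,4),np.round(e,4),np.round(x2,4),np.round(atz("wrist",q,.09,c2),4))
for n in("stop_face","follower_face"):
    P=pickle.load(open("m1.pkl","rb"))[n];Q=pickle.load(open("m2.pkl","rb"))[n]
    p=max(P)[1];q=max(Q)[1];print(n,*tri([ray("wrist",p,c1),ray("wrist",q,c2)]))
print("tab",*tri([ray("wrist",(276.4,250.9),c1),ray("wrist",(275.2,300.3),c2),ray("top",(391.4,252.8))]))
E
```

```text
5 5 5
[338.6  30.7] [321.7 109.8] [0.5169 0.0357 0.1151] [0.0005 0.0008 0.0012] [0.5173 0.0364 0.1143] [0.5179 0.0359 0.09  ]
[337.4  69. ] [320.4 149.3] [ 0.5105 -0.0095  0.1113] [0.0018 0.001  0.0028] [ 0.5107 -0.0081  0.1142] [ 0.5106 -0.0115  0.09  ]
[336.7 115.8] [320.  193.4] [ 0.5043 -0.0646  0.0984] [0.0034 0.0006 0.0035] [ 0.5042 -0.0608  0.1109] [ 0.5035 -0.0668  0.09  ]
[335.2 154.4] [319.  227.9] [ 0.498  -0.1124  0.0898] [0.0042 0.0015 0.0034] [ 0.4978 -0.105   0.11  ] [ 0.4966 -0.1131  0.09  ]
[334.2 195.8] [318.5 263.4] [ 0.4914 -0.1668  0.0848] [0.0047 0.0026 0.0031] [ 0.4915 -0.1539  0.1116] [ 0.4896 -0.1656  0.09  ]
stop_face [ 0.51949523  0.06494643 -0.01509991] [0.0022054002797700935, 0.0022054002797699673]
follower_face [ 0.47906885 -0.24723418 -0.01578303] [0.002481109063865916, 0.0024811090638658445]
tab [ 0.40535516 -0.2506739   0.04868672] [0.005514841750103791, 0.002966498385632351, 0.0027675346281220282]
```

```bash
sed -i 's/^YAW=.*/YAW=-7.5/' h.py; cat > near.py <<'E'
from h import *
import sys
# after hover: refine nut position from wrist image, nearest to TCP
zt=.093
c=ctrl.calibration("wrist");im=ctrl.get_image("wrist");o=ctrl.get_obs();p0=o["tool_pos"]
if len(sys.argv)>2: cv2.imwrite(sys.argv[2],im)
if len(sys.argv)>3: c0=c
L=[atz("wrist",b[0],zt,c) for b in brass(im) if b[1][4]>150]
L=[x for x in L if np.hypot(*(x-p0)[:2])<.25 and abs(x[0]-.5)<.05 and -.25<x[1]<.1]
L.sort(key=lambda x:np.hypot(*(x-p0)[:2]))
print("nuts",[np.round(x[:2],4).tolist() for x in L]);x=L[0]
rel((x[0],x[1],float(sys.argv[1])))
E
python3 - <<'E'
from h import *
rel((.4905,-.1665,.15))
E
```

```text
shift [-13.65, 0.23, 17.04] turn [0.0001, 0.0, 0.0087]
```

```bash
python3 -m handwheel '[[[-4,0,4],[0,0,0]],[[-8,0.2,8],[0,0,0.009]],[[-12,0.2,12],[0,0,0.009]],[[-13.6,0.2,16],[0,0,0.009]],[[-13.6,0.2,17],[0,0,0.009]]]' 0 20 
python3 -m handwheel '[[[0,0,0],[0,0,0]],[[0,0,0],[0,0,0]]]'; python3 near.py .073 pics/w3.png
```

```text
t: 3.88
tool_pos: [0.4885, -0.1655, 0.1471]
tool_rot: [-2.359, -2.066, 0.003]
contact_force: [0.5, 0.4, 0.2]
opening: 0.043
grip_force: 0.0
t: 4.12
tool_pos: [0.492, -0.1652, 0.1527]
tool_rot: [2.357, 2.072, 0.002]
contact_force: [0.1, -0.5, 1.2]
opening: 0.0429
grip_force: 0.0
nuts [[0.49, -0.166], [0.4967, -0.1153], [0.5034, -0.0691], [0.509, -0.0255]]
shift [-0.09, -0.21, 7.97] turn [0.0037, 0.0012, 0.0021]
```

View pics/w3.png

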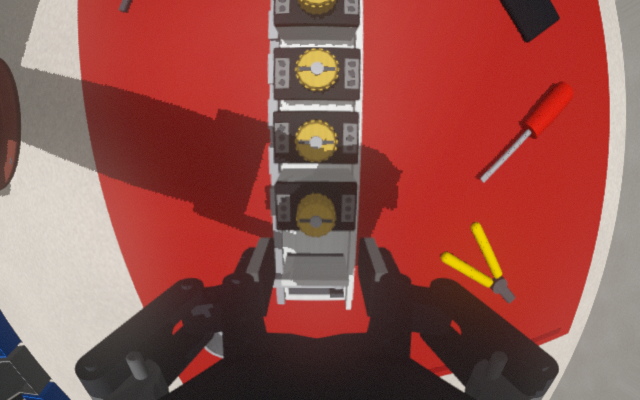

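Fingers at x≈258 and 375 straddle the nut at (317,215), so alignment is good. Next: descend, close and twist.

```bash
python3 -m handwheel '[[[-0.1,-0.2,4],[0,0,0]],[[-0.1,-0.2,7],[0,0,0]],[[-0.1,-0.2,7.9],[0,0,0]],[[-0.1,-0.2,7.9],[0,0,0]],[[-0.1,-0.2,7.9],[0,0,0]]]' 0 20
python3 -m handwheel '[[[0,0,0],[0,0,0]],[[0,0,0],[0,0,0]],[[0,0,0],[0,0,0]],[[0,0,0],[0,0,0]],[[0,0,0],[0,0,0]]]' 1 20
cat > st.py <<'E'
from h import *
o=ctrl.get_obs();print({k:np.round(o[k],3).tolist() for k in("t","tool_pos","contact_force","wrist_torque","opening","grip_force")})
E
python3 st.py
python3 -m handwheel '[[[0,0,0],[0,0,0.07]],[[0,0,0],[0,0,0.14]],[[0,0,0],[0,0,0.2]],[[0,0,0],[0,0,0.27]],[[0,0,0],[0,0,0.27]]]'; python3 st.py;python3 -m handwheel '[[[0,0,0],[0,0,0]],[[0,0,0],[0,0,0]]]'; python3 st.py
```

```text
t: 4.8
tool_pos: [0.4898, -0.1666, 0.0733]
tool_rot: [2.358, 2.071, 0.002]
contact_force: [0.0, 0.8, -0.1]
opening: 0.0426
grip_force: 0.0
t: 5.42
tool_pos: [0.4901, -0.1667, 0.073]
tool_rot: [2.358, 2.07, 0.003]
contact_force: [4.1, 0.2, 5.7]
opening: 0.0272
grip_force: 22.1
{'t': 5.425, 'tool_pos': [0.49, -0.167, 0.073], 'contact_force': [4.135, 0.207, 5.677], 'wrist_torque': [-0.003, -0.64, 0.034], 'opening': 0.027, 'grip_force': 22.058}
t: 6.05
tool_pos: [0.4905, -0.1669, 0.0732]
tool_rot: [2.615, 1.733, 0.005]
contact_force: [5.3, -0.6, 5.2]
opening: 0.0273
grip_force: 20.6
{'t': 6.05, 'tool_pos': [0.491, -0.167, 0.073], 'contact_force': [5.337, -0.571, 5.159], 'wrist_torque': [-0.05, -0.784, -0.031], 'opening': 0.027, 'grip_force': 20.628}
t: 6.3
tool_pos: [0.4905, -0.1669, 0.0731]
tool_rot: [2.615, 1.733, 0.005]
contact_force: [4.9, -0.7, 6.3]
opening: 0.0271
grip_force: 20.6
{'t': 6.3, 'tool_pos': [0.49, -0.167, 0.073], 'contact_force': [4.946, -0.653, 6.26], 'wrist_torque': [-0.02, -0.834, 0.006], 'opening': 0.027, 'grip_force': 20.639}
```

```bash
python3 -m handwheel '[[[0,0,0],[0,0,0]],[[0,0,0],[0,0,0]],[[0,0,0],[0,0,0]]]' 0 20 >/dev/null
python3 -m handwheel '[[[0,0,-3],[0,0,0]],[[0,0,-6],[0,0,-0.15]],[[0,0,-7],[0,0,-0.27]],[[0,0,-7],[0,0,-0.27]],[[0,0,-7],[0,0,-0.27]]]'
python3 - <<'E'
from h import *
rel((.4967,-.1153,.145))
im=ctrl.get_image("wrist");cv2.imwrite("pics/w4.png",cv2.resize(im[90:260,220:420],None,fx=3,fy=3,interpolation=2))
E
```

```text
t: 7.3
tool_pos: [0.4877, -0.1658, 0.1401]
tool_rot: [-2.361, -2.069, 0.001]
contact_force: [-0.3, -0.0, -0.2]
opening: 0.043
grip_force: 0.0
shift [5.12, 0.23, -0.48] turn [-0.0019, -0.0006, -0.0008]
```

View pics/w4.png

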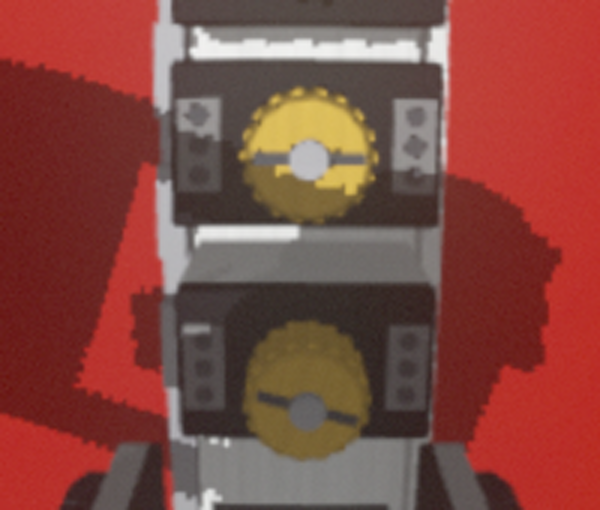

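The lower nut (307,410) has its slot turned about 15°, so that one is loose. The next nut's slot at (307,160) is still straight.

```bash
python3 -m handwheel '[[[2.6,0.1,0],[0,0,0]],[[5.1,0.2,-0.5],[0,0,0]],[[5.1,0.2,-0.5],[0,0,0]],[[5.1,0.2,-0.5],[0,0,0]]]' >/dev/null; python3 near.py .073
```

```text
nuts [[0.4969, -0.1124], [0.4902, -0.1632], [0.5035, -0.0681], [0.5107, -0.0129], [0.516, 0.0215]]
shift [0.38, -0.02, 7.27] turn [-0.0011, 0.0001, 0.0001]
```

```bash
python3 -m handwheel '[[[0.3,0,4],[0,0,0]],[[0.3,0,6.5],[0,0,0]],[[0.3,0,7.2],[0,0,0]],[[0.3,0,7.2],[0,0,0]],[[0.3,0,7.2],[0,0,0]]]' 0 20 >/dev/null
python3 -m handwheel '[[[0,0,0],[0,0,0]],[[0,0,0],[0,0,0]],[[0,0,0],[0,0,0]],[[0,0,0],[0,0,0]],[[0,0,0],[0,0,0]]]' 1 20 >/dev/null
python3 st.py
python3 -m handwheel '[[[0,0,0],[0,0,0.07]],[[0,0,0],[0,0,0.14]],[[0,0,0],[0,0,0.2]],[[0,0,0],[0,0,0.27]],[[0,0,0],[0,0,0.27]]]'>/dev/null; python3 st.py
python3 -m handwheel '[[[0,0,0],[0,0,0]],[[0,0,0],[0,0,0]],[[0,0,0],[0,0,0]]]' 0 20 >/dev/null
python3 -m handwheel '[[[0,0,-3],[0,0,0]],[[0,0,-6],[0,0,-0.15]],[[0,0,-7],[0,0,-0.27]],[[0,0,-7],[0,0,-0.27]],[[0,0,-7],[0,0,-0.27]]]'
python3 near.py .073 pics/w5.png
```

```text
{'t': 9.15, 'tool_pos': [0.498, -0.113, 0.076], 'contact_force': [-0.274, -0.184, 5.788], 'wrist_torque': [-0.084, 0.107, -0.057], 'opening': 0.027, 'grip_force': 20.766}
{'t': 9.775, 'tool_pos': [0.499, -0.114, 0.076], 'contact_force': [3.721, -2.889, 4.378], 'wrist_torque': [-0.42, -0.528, 0.311], 'opening': 0.027, 'grip_force': 20.691}
t: 10.78
tool_pos: [0.4967, -0.1125, 0.1431]
tool_rot: [-2.361, -2.069, 0.001]
contact_force: [-0.1, -0.8, 0.4]
opening: 0.0423
grip_force: 0.0
nuts [[0.4972, -0.1126], [0.5035, -0.068], [0.4902, -0.163], [0.5107, -0.0127], [0.5161, 0.0231]]
shift [-0.01, 0.07, 7.0] turn [-0.0022, -0.0006, -0.0004]
```

Nut 4 showed 0.37 N m, so it is sound. Next is nut 3.

```bash
python3 -m handwheel '[[[2.3,0,0],[0,0,0]],[[4.5,0,-0.2],[0,0,0]],[[4.5,0,-0.2],[0,0,0]],[[4.5,0,-0.2],[0,0,0]]]' >/dev/null; python3 near.py .073
```

```text
nuts [[0.5038, -0.0651], [0.4975, -0.1106], [0.5107, -0.0122], [0.4905, -0.1586], [0.5177, 0.0348]]
shift [0.36, 0.05, 7.28] turn [-0.0009, 0.0002, 0.0002]
```

```bash
python3 -m handwheel '[[[0.3,0,4],[0,0,0]],[[0.3,0,6.5],[0,0,0]],[[0.3,0,7.2],[0,0,0]],[[0.3,0,7.2],[0,0,0]],[[0.3,0,7.2],[0,0,0]]]' 0 20 >/dev/null
python3 -m handwheel '[[[0,0,0],[0,0,0]],[[0,0,0],[0,0,0]],[[0,0,0],[0,0,0]],[[0,0,0],[0,0,0]],[[0,0,0],[0,0,0]]]' 1 20 >/dev/null
python3 st.py
python3 -m handwheel '[[[0,0,0],[0,0,0.07]],[[0,0,0],[0,0,0.14]],[[0,0,0],[0,0,0.2]],[[0,0,0],[0,0,0.27]],[[0,0,0],[0,0,0.27]]]'>/dev/null; python3 st.py
python3 -m handwheel '[[[0,0,0],[0,0,0]],[[0,0,0],[0,0,0]],[[0,0,0],[0,0,0]]]' 0 20 >/dev/null
python3 -m handwheel '[[[0,0,-3],[0,0,0]],[[0,0,-6],[0,0,-0.15]],[[0,0,-7],[0,0,-0.27]],[[0,0,-7],[0,0,-0.27]],[[0,0,-7],[0,0,-0.27]]]'
python3 -m handwheel '[[[2.5,0,0],[0,0,0]],[[5,0.1,0],[0,0,0]],[[5,0.1,0],[0,0,0]],[[5,0.1,0],[0,0,0]]]' >/dev/null; python3 near.py .073
```

```text
{'t': 12.625, 'tool_pos': [0.505, -0.066, 0.076], 'contact_force': [2.703, -0.396, 4.967], 'wrist_torque': [-0.132, -0.332, -0.007], 'opening': 0.027, 'grip_force': 21.68}
{'t': 13.25, 'tool_pos': [0.505, -0.066, 0.076], 'contact_force': [2.431, -4.443, 5.499], 'wrist_torque': [-0.587, -0.476, 0.366], 'opening': 0.027, 'grip_force': 21.668}
t: 14.25
tool_pos: [0.5029, -0.065, 0.1432]
tool_rot: [-2.361, -2.069, 0.002]
contact_force: [0.1, 0.2, -0.7]
opening: 0.0428
grip_force: 0.0
nuts [[0.5111, -0.0089], [0.5038, -0.064], [0.5179, 0.0358], [0.4981, -0.1048]]
shift [0.74, -0.05, 7.07] turn [-0.0011, 0.0003, -0.0]
```

```bash
python3 -m handwheel '[[[0.7,0,4],[0,0,0]],[[0.7,0,6.5],[0,0,0]],[[0.7,0,7.0],[0,0,0]],[[0.7,0,7.0],[0,0,0]],[[0.7,0,7.0],[0,0,0]]]' 0 20 >/dev/null
python3 -m handwheel '[[[0,0,0],[0,0,0]],[[0,0,0],[0,0,0]],[[0,0,0],[0,0,0]],[[0,0,0],[0,0,0]],[[0,0,0],[0,0,0]]]' 1 20 >/dev/null
python3 st.py
python3 -m handwheel '[[[0,0,0],[0,0,0.07]],[[0,0,0],[0,0,0.14]],[[0,0,0],[0,0,0.2]],[[0,0,0],[0,0,0.27]],[[0,0,0],[0,0,0.27]]]'>/dev/null; python3 st.py
python3 -m handwheel '[[[0,0,0],[0,0,0]],[[0,0,0],[0,0,0]],[[0,0,0],[0,0,0]]]' 0 20 >/dev/null
python3 -m handwheel '[[[0,0,-3],[0,0,0]],[[0,0,-6],[0,0,-0.15]],[[0,0,-7],[0,0,-0.27]],[[0,0,-7],[0,0,-0.27]],[[0,0,-7],[0,0,-0.27]]]'
python3 -m handwheel '[[[2.3,0,0],[0,0,0]],[[4.5,0.1,0],[0,0,0]],[[4.5,0.1,0],[0,0,0]],[[4.5,0.1,0],[0,0,0]]]' >/dev/null; python3 near.py .073
```

```text
{'t': 16.05, 'tool_pos': [0.513, -0.009, 0.076], 'contact_force': [-2.102, -1.013, 5.952], 'wrist_torque': [-0.042, 0.332, 0.006], 'opening': 0.027, 'grip_force': 20.851}
{'t': 16.675, 'tool_pos': [0.513, -0.009, 0.076], 'contact_force': [1.346, -0.393, 5.389], 'wrist_torque': [-0.257, -0.22, -0.099], 'opening': 0.027, 'grip_force': 20.777}
t: 17.68
tool_pos: [0.5114, -0.0087, 0.1432]
tool_rot: [-2.362, -2.07, 0.002]
contact_force: [-0.3, -0.2, -0.5]
opening: 0.043
grip_force: 0.0
nuts [[0.5184, 0.039], [0.5115, -0.0061], [0.5048, -0.0567]]
shift [0.37, -0.04, 7.07] turn [-0.0011, 0.0004, 0.0001]
```

```bash
python3 -m handwheel '[[[0.3,0,4],[0,0,0]],[[0.3,0,6.5],[0,0,0]],[[0.3,0,7.0],[0,0,0]],[[0.3,0,7.0],[0,0,0]],[[0.3,0,7.0],[0,0,0]]]' 0 20 >/dev/null
python3 -m handwheel '[[[0,0,0],[0,0,0]],[[0,0,0],[0,0,0]],[[0,0,0],[0,0,0]],[[0,0,0],[0,0,0]],[[0,0,0],[0,0,0]]]' 1 20 >/dev/null
python3 st.py
python3 -m handwheel '[[[0,0,0],[0,0,0.07]],[[0,0,0],[0,0,0.14]],[[0,0,0],[0,0,0.2]],[[0,0,0],[0,0,0.27]],[[0,0,0],[0,0,0.27]]]'>/dev/null; python3 st.py
python3 -m handwheel '[[[0,0,0],[0,0,0]],[[0,0,0],[0,0,0]],[[0,0,0],[0,0,0]]]' 0 20 >/dev/null
python3 -m handwheel '[[[0,0,-3],[0,0,0]],[[0,0,-6],[0,0,-0.15]],[[0,0,-9],[0,0,-0.27]],[[0,0,-9],[0,0,-0.27]],[[0,0,-9],[0,0,-0.27]]]'
python3 -m handwheel '[[[-4,0,-2],[0,0,0]],[[-8,-0.2,-3],[0,0,0]],[[-10,-0.2,-3],[0,0,0]],[[-10,-0.2,-3],[0,0,0]],[[-10,-0.2,-3],[0,0,0]]]' -1 >/dev/null; python3 near.py .145 pics/w6.png
python3 -c "
import cv2;a=cv2.imread('pics/w6.png')[40:260,210:430];cv2.imwrite('pics/w6c.png',cv2.resize(a,None,fx=2.6,fy=2.6,interpolation=2))"
```

```text
{'t': 19.475, 'tool_pos': [0.52, 0.039, 0.076], 'contact_force': [-2.304, -0.452, 6.307], 'wrist_torque': [-0.049, 0.369, -0.05], 'opening': 0.027, 'grip_force': 20.948}
{'t': 20.1, 'tool_pos': [0.52, 0.039, 0.076], 'contact_force': [0.664, 0.002, 5.633], 'wrist_torque': [0.165, -0.005, 0.305], 'opening': 0.027, 'grip_force': 20.962}
t: 21.1
tool_pos: [0.5186, 0.0387, 0.1631]
tool_rot: [-2.362, -2.07, 0.002]
contact_force: [0.4, -0.7, -0.9]
opening: 0.0425
grip_force: 0.0
nuts [[0.5034, -0.0668], [0.5107, -0.0117], [0.4974, -0.111], [0.5175, 0.0358], [0.4902, -0.1627]]
shift [-0.74, 0.06, 4.81] turn [-0.002, -0.0006, 0.0013]
```

View pics/w6c.png

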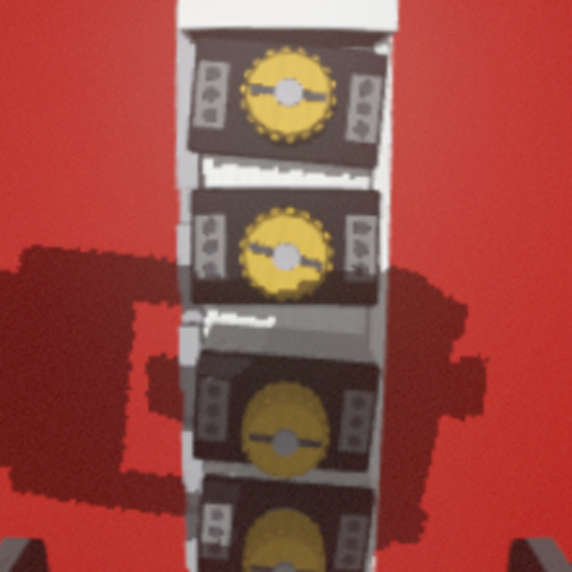

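The top module (sound) turned a few degrees with its nut. The second nut at (286,256) turned 15° relative to its straight box, so it is loose. Modules 2 and 5 go to the tray. First I'll grasp module 2.

```bash
python3 - <<'E'
from h import *
rel((.5115,-.009,.16))
T=lambda p,z:np.round(atz("top",(150+p[0]/2.25,120+p[1]/2.25),z),3)
print([T(p,.032).tolist() for p in((75,173),(218,177),(212,311),(65,306))])
E
```

```text
shift [5.1, 0.12, 3.31] turn [-0.002, -0.0006, 0.0013]
[[0.578, 0.394, 0.032], [0.574, 0.195, 0.032], [0.388, 0.197, 0.032], [0.394, 0.398, 0.032]]
```

```bash
python3 -m handwheel '[[[2.5,0,1],[0,0,0]],[[5.1,0.1,3],[0,0,0]],[[5.1,0.1,3.3],[0,0,0]],[[5.1,0.1,3.3],[0,0,0]],[[5.1,0.1,3.3],[0,0,0]]]' -1 60 >/dev/null; python3 near.py .038
```

```text
nuts [[0.5111, -0.0089], [0.5176, 0.0366], [0.5038, -0.0641], [0.4977, -0.1089]]
shift [0.13, -0.17, 12.42] turn [0.0014, 0.0002, 0.0002]
```

```bash
python3 -m handwheel '[[[0.1,-0.1,5],[0,0,0]],[[0.1,-0.1,9],[0,0,0]],[[0.1,-0.1,11.5],[0,0,0]],[[0.1,-0.1,12.4],[0,0,0]],[[0.1,-0.1,12.4],[0,0,0]]]' -1 60 
python3 -m handwheel '[[[0,0,0],[0,0,0]],[[0,0,0],[0,0,0]],[[0,0,0],[0,0,0]],[[0,0,0],[0,0,0]],[[0,0,0],[0,0,0]]]' 1 60
python3 -m handwheel '[[[0,0,-1],[0,0,0]],[[0,0,-2.5],[0,0,0]],[[0,0,-4],[0,0,0]],[[0,0,-5],[0,0,0]],[[0,0,-5],[0,0,0]]]'; python3 st.py
```

```text
t: 23.08
tool_pos: [0.5113, -0.009, 0.0377]
tool_rot: [2.361, 2.072, 0.0]
contact_force: [0.5, 0.7, -0.1]
opening: 0.0856
grip_force: 0.0
t: 23.7
tool_pos: [0.5129, -0.009, 0.0394]
tool_rot: [2.359, 2.07, 0.004]
contact_force: [1.2, -0.1, 5.3]
opening: 0.0631
grip_force: 69.4
t: 24.32
tool_pos: [0.5113, -0.0087, 0.0882]
tool_rot: [2.36, 2.072, 0.001]
contact_force: [0.2, 0.4, -4.4]
opening: 0.0629
grip_force: 69.2
{'t': 24.325, 'tool_pos': [0.511, -0.009, 0.088], 'contact_force': [0.185, 0.433, -4.37], 'wrist_torque': [0.038, 0.031, 0.03], 'opening': 0.063, 'grip_force': 69.223}
```

```bash
python3 -m handwheel '[[[0,3,0],[0,0,0]],[[0,6,0],[0,0,0]],[[1,9,0],[0,0,0]],[[5,9.5,0],[0,0,0]],[[10,9.5,0],[0,0,0]]]' 1 60 
python3 -m handwheel '[[[5,0,0],[0,0,0]],[[9,-4,0],[0,0,0]],[[13,-8,0],[0,0,0]],[[18,-12,0],[0,0,0]],[[22,-15,0],[0,0,0]]]';python3 -m handwheel '[[[0.5,0,0],[0,0,0]],[[0.5,0,0],[0,0,0]],[[0.5,0,0],[0,0,0]]]'
python3 - <<'E'
from h import *
rel((.485,.34,.036)); cv2.imwrite("pics/w7.png",ctrl.get_image("wrist"))
E
python3 st.py
```

```text
t: 24.95
tool_pos: [0.6182, 0.0783, 0.0862]
tool_rot: [-2.362, -2.069, 0.002]
contact_force: [0.3, -0.1, -4.6]
opening: 0.0627
grip_force: 69.5
t: 25.58
tool_pos: [0.4957, 0.3171, 0.0862]
tool_rot: [-2.36, -2.073, 0.003]
contact_force: [0.9, 0.7, -4.2]
opening: 0.0627
grip_force: 69.4
t: 25.95
tool_pos: [0.4991, 0.3196, 0.0869]
tool_rot: [2.362, 2.071, -0.001]
contact_force: [-0.3, 0.0, -4.1]
opening: 0.0631
grip_force: 69.3
shift [1.84, -1.67, 5.09] turn [-0.0004, 0.0007, -0.0006]
{'t': 26.0, 'tool_pos': [0.499, 0.32, 0.087], 'contact_force': [-0.419, -0.395, -3.594], 'wrist_torque': [-0.006, -0.011, -0.043], 'opening': 0.063, 'grip_force': 69.319}
```

View pics/w7.png

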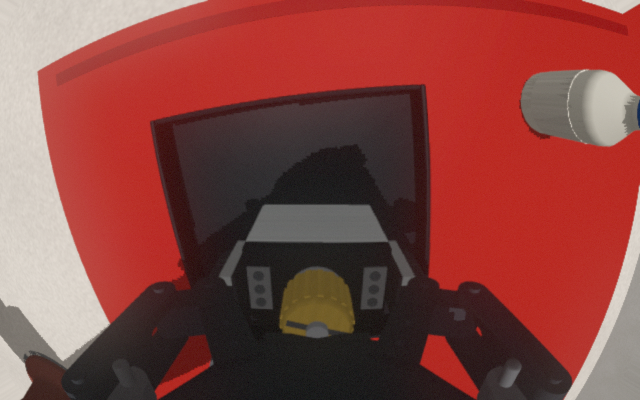

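The module is held over the tray. Now lower and release.

```bash
python3 -m handwheel '[[[1.8,-1.7,1],[0,0,0]],[[1.8,-1.7,3],[0,0,0]],[[1.8,-1.7,4.5],[0,0,0]],[[1.8,-1.7,5],[0,0,0]],[[1.8,-1.7,5],[0,0,0]]]'
python3 -m handwheel '[[[0,0,0.1],[0,0,0]],[[0,0,0.1],[0,0,0]]]'
python3 -m handwheel '[[[0,0,0],[0,0,0]],[[0,0,0],[0,0,0]],[[0,0,0],[0,0,0]],[[0,0,0],[0,0,0]]]' -1
python3 -m handwheel '[[[0,0,-3],[0,0,0]],[[0,0,-8],[0,0,0]],[[0,0,-12],[0,0,0]],[[0,0,-15],[0,0,0]],[[0,0,-15],[0,0,0]]]'
python3 - <<'E'
from h import *
rel((.4905,-.166,.18))
E
```

```text
t: 26.62
tool_pos: [0.4845, 0.3403, 0.037]
tool_rot: [2.362, 2.072, -0.0]
contact_force: [-0.0, 0.7, -3.3]
opening: 0.0626
grip_force: 69.3
t: 26.88
tool_pos: [0.4844, 0.3408, 0.0366]
tool_rot: [2.361, 2.072, 0.001]
contact_force: [-0.8, -0.7, -3.5]
opening: 0.0628
grip_force: 69.3
t: 27.38
tool_pos: [0.4843, 0.3409, 0.0366]
tool_rot: [2.361, 2.072, 0.001]
contact_force: [0.6, 0.2, 0.4]
opening: 0.0855
grip_force: 0.0
t: 28.0
tool_pos: [0.4859, 0.3417, 0.19]
tool_rot: [2.36, 2.071, 0.01]
contact_force: [0.6, -0.5, 0.1]
opening: 0.0854
grip_force: 0.0
shift [-50.29, 7.03, 0.84] turn [0.0055, -0.004, 0.0009]
```

```bash
python3 -m handwheel '[[[-5.5,0.7,0],[0,0,0]],[[-11,1.5,0],[0,0,0]],[[-16.5,2.2,0],[0,0,0]],[[-22,3,0],[0,0,0]],[[-27.5,3.8,0],[0,0,0]]]' >/dev/null
python3 -m handwheel '[[[-5.5,0.7,0],[0,0,0]],[[-11,1.5,0],[0,0,0]],[[-16.5,2.2,0],[0,0,0]],[[-22,3,0],[0,0,0]],[[-22,3,0],[0,0,0]]]' >/dev/null
python3 -m handwheel '[[[0,0,0],[0,0,0]],[[0,0,0],[0,0,0]],[[0,0,0],[0,0,0]]]' ; python3 near.py .038
```

```text
t: 29.62
tool_pos: [0.4874, -0.1577, 0.1861]
tool_rot: [-2.359, -2.075, -0.0]
contact_force: [-0.4, 0.2, -0.2]
opening: 0.0856
grip_force: 0.0
nuts [[0.4896, -0.1662], [0.4968, -0.1156], [0.5029, -0.0703]]
shift [-0.81, 0.31, 14.83] turn [-0.0, -0.0, 0.0027]
```

```bash
python3 -m handwheel '[[[-0.8,0.3,5],[0,0,0]],[[-0.8,0.3,10],[0,0,0]],[[-0.8,0.3,13.5],[0,0,0]],[[-0.8,0.3,14.8],[0,0,0]],[[-0.8,0.3,14.8],[0,0,0]]]' -1 60 
python3 -m handwheel '[[[0,0,0],[0,0,0]],[[0,0,0],[0,0,0]],[[0,0,0],[0,0,0]],[[0,0,0],[0,0,0]],[[0,0,0],[0,0,0]]]' 1 60
python3 -m handwheel '[[[0,0,-1],[0,0,0]],[[0,0,-2.5],[0,0,0]],[[0,0,-4],[0,0,0]],[[0,0,-5],[0,0,0]],[[0,0,-5],[0,0,0]]]'
python3 - <<'E'
from h import *
rel((.485,.25,.088))
E
```

```text
t: 30.3
tool_pos: [0.4892, -0.1668, 0.0382]
tool_rot: [-2.36, -2.073, 0.0]
contact_force: [-0.2, 0.3, -0.8]
opening: 0.0853
grip_force: 0.0
t: 30.92
tool_pos: [0.4914, -0.1681, 0.0409]
tool_rot: [2.358, 2.07, 0.003]
contact_force: [0.7, 0.2, 5.7]
opening: 0.0629
grip_force: 69.8
t: 31.55
tool_pos: [0.4896, -0.1674, 0.0892]
tool_rot: [2.36, 2.072, 0.001]
contact_force: [0.3, 0.5, -4.4]
opening: 0.0625
grip_force: 69.3
shift [41.33, -5.87, 0.1] turn [0.0012, 0.0005, 0.0009]
```

```bash
python3 -m handwheel '[[[0,4,0],[0,0,0]],[[0,8,0],[0,0,0]],[[3,9.5,0],[0,0,0]],[[8,9.5,0],[0,0,0]],[[13,9.5,0],[0,0,0]]]' 1 60 >/dev/null
python3 -m handwheel '[[[5,0,0],[0,0,0]],[[10,0,0],[0,0,0]],[[15,0,0],[0,0,0]],[[18,-3,0],[0,0,0]],[[21,-7,0],[0,0,0]]]' 1 60
python3 -m handwheel '[[[3,-3.5,0],[0,0,0]],[[6,-7,0],[0,0,0]],[[7.3,-8.3,0],[0,0,0]],[[7.3,-8.3,0],[0,0,0]],[[7.3,-8.3,0],[0,0,0]]]'
python3 - <<'E'
from h import *
rel((.485,.25,.038)); cv2.imwrite("pics/w8.png",ctrl.get_image("wrist"))
E
python3 st.py
```

```text
t: 32.8
tool_pos: [0.5572, 0.1678, 0.0874]
tool_rot: [-2.36, -2.072, 0.002]
contact_force: [-0.2, 1.2, -3.3]
opening: 0.0627
grip_force: 69.4
t: 33.42
tool_pos: [0.486, 0.2492, 0.0882]
tool_rot: [2.361, 2.071, -0.0]
contact_force: [0.4, -0.2, -5.0]
opening: 0.0625
grip_force: 69.4
shift [0.07, -0.11, 5.02] turn [0.0003, 0.0005, 0.0003]
{'t': 33.475, 'tool_pos': [0.486, 0.249, 0.088], 'contact_force': [-0.011, 0.005, -3.464], 'wrist_torque': [0.01, 0.043, -0.031], 'opening': 0.063, 'grip_force': 69.436}
```

View pics/w8.png

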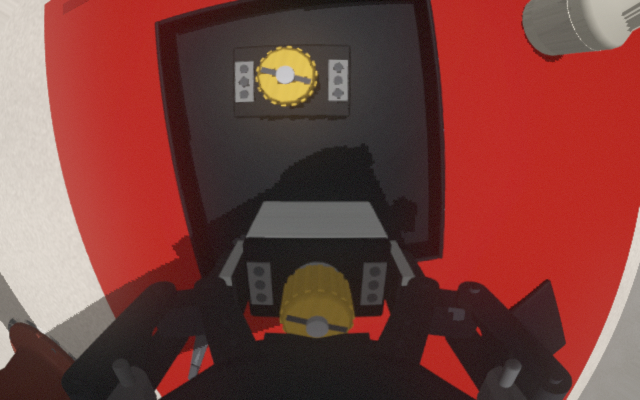

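The first module stands well inside the tray. I'll check the tray's near edge against the corner pixel (441,258).

```bash
python3 - <<'E'
from h import *
for p in((441,258),(432,2),(157,22)): print(p,np.round(atz("wrist",p,.032),3))
ctrl.get_image("wrist");print([(r["score"],np.round(atz("wrist",r["position"],.004),3)) for r in ctrl.landmark_of("wrist","rework_tray_in")])
E
```

```text
(441, 258) [0.575 0.2   0.032]
(432, 2) [0.581 0.387 0.032]
(157, 22) [0.393 0.402 0.032]
[(0.7, array([0.482, 0.301, 0.004])), (0.55, array([0.482, 0.335, 0.004])), (0.22, array([0.477, 0.343, 0.004]))]
```

```bash
python3 -m handwheel '[[[0.3,-0.1,2],[0,0,0]],[[0.3,-0.1,3.5],[0,0,0]],[[0.3,-0.1,4.7],[0,0,0]],[[0.3,-0.1,5.1],[0,0,0]],[[0.3,-0.1,5.1],[0,0,0]]]'
python3 -m handwheel '[[[0,0,0],[0,0,0]],[[0,0,0],[0,0,0]],[[0,0,0],[0,0,0]],[[0,0,0],[0,0,0]]]' -1
python3 -m handwheel '[[[0,0,-3],[0,0,0]],[[0,0,-8],[0,0,0]],[[0,0,-12],[0,0,0]],[[0,0,-15],[0,0,0]],[[0,0,-15],[0,0,0]]]'
python3 - <<'E'
from h import *
rel((.46,-.19,.22))
E
```

```text
t: 34.2
tool_pos: [0.4849, 0.253, 0.0373]
tool_rot: [2.361, 2.072, 0.001]
contact_force: [-0.1, -0.4, -4.5]
opening: 0.0626
grip_force: 69.4
t: 34.7
tool_pos: [0.485, 0.253, 0.0376]
tool_rot: [2.361, 2.072, 0.001]
contact_force: [0.5, 0.4, -0.8]
opening: 0.0855
grip_force: 0.0
t: 35.33
tool_pos: [0.4866, 0.2536, 0.1908]
tool_rot: [2.359, 2.071, 0.01]
contact_force: [-0.3, -0.7, -0.3]
opening: 0.0855
grip_force: 0.0
shift [-44.32, 3.13, -3.04] turn [0.0059, -0.003, 0.0009]
```

```bash
python3 -m handwheel '[[[-5.5,0.4,-3],[0,0,0]],[[-11,0.8,-3],[0,0,0]],[[-16.5,1.2,-3],[0,0,0]],[[-22,1.6,-3],[0,0,0]],[[-27.5,2,-3],[0,0,0]]]' -1 60 >/dev/null
python3 -m handwheel '[[[-5.5,0.4,0],[0,0,0]],[[-11,0.8,0],[0,0,0]],[[-16,1.2,0],[0,0,0]],[[-16,1.2,0],[0,0,0]],[[-16,1.2,0],[0,0,0]]]' >/dev/null
python3 -m handwheel '[[[0,0,0],[0,0,0]],[[0,0,0],[0,0,0]],[[0,0,0],[0,0,0]]]' ; python3 - <<'E'
from h import *
print(np.round(ctrl.get_obs()["q"],2))
c=ctrl.calibration("wrist");im=ctrl.get_image("wrist");cv2.imwrite("pics/w9.png",im)
for q,z in(("bar_tab",.046),("follower_face",.008)):
  for r in ctrl.landmark_of("wrist",q):print(q,round(r["score"],2),np.round(r["position"],1),np.round(atz("wrist",r["position"],z,c),4))
import pickle;pickle.dump(c,open("c9.pkl","wb"))
E
```

```text
t: 36.95
tool_pos: [0.4602, -0.1818, 0.2174]
tool_rot: [2.36, 2.074, 0.0]
contact_force: [0.2, 0.8, 0.2]
opening: 0.0855
grip_force: 0.0
[-0.53 -0.26  1.92  0.    1.48 -0.4 ]
bar_tab 0.77 [275.4 246.1] [ 0.4025 -0.2557  0.046 ]
follower_face 0.66 [340.9 213.9] [ 0.4812 -0.2405  0.008 ]
```

View pics/w9.png

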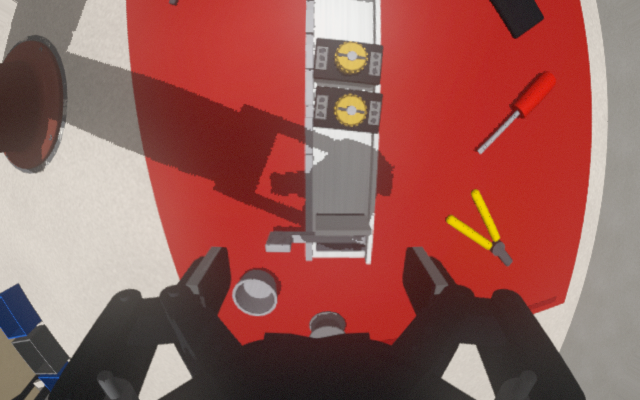

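The tab is at about (278,243), with the cup close behind it at (255,292). The grasp therefore needs a part-closed gripper, turned 90°.

```bash
python3 - <<'E'
from h import *
import pickle
c=pickle.load(open("c9.pkl","rb"))
im=cv2.imread("pics/w9.png")
print("cup rim centre",np.round(atz("wrist",(256,291),.035,c),3),"top view",np.round(atz("top",(150+601/2.25,120+334/2.25),.035),3))
print("tab top px 278,246.5",np.round(atz("wrist",(278,246.5),.056,c),4))
print("tabtri",*tri([ray("wrist",(275.4,246.1),c),ray("top",(391.4,252.8)),ray("side",(402.9,189.5))]))
rel((.405,-.253,.17),82.5)
E
```

```text
cup rim centre [ 0.363 -0.321  0.035] top view [ 0.361 -0.332  0.035]
tab top px 278,246.5 [ 0.4073 -0.2518  0.056 ]
tabtri [ 0.40474996 -0.25589348  0.03701843] [0.005215607629981571, 0.003695451683634977, 0.0023921297937693118]
shift [-7.73, -4.56, 4.74] turn [0.0001, 0.0003, -1.5694]
```

```bash
python3 -m handwheel '[[[0,0,0],[0,0,-0.17]],[[-2,-1,1],[0,0,-0.34]],[[-4,-2,2],[0,0,-0.51]],[[-6,-3,3],[0,0,-0.68]],[[-7.7,-4.5,4.5],[0,0,-0.85]]]' 0 60 >/dev/null
python3 -m handwheel '[[[0,0,0],[0,0,-0.17]],[[0,0,0],[0,0,-0.34]],[[0,0,0],[0,0,-0.51]],[[0,0,0],[0,0,-0.68]],[[0,0,0],[0,0,-0.72]]]' >/dev/null
python3 -m handwheel '[[[0,0,0],[0,0,0]],[[0,0,0],[0,0,0]],[[0,0,0],[0,0,0]]]' ; python3 - <<'E'
from h import *
rel((.405,-.253,.17),82.5)
c=ctrl.calibration("wrist");im=ctrl.get_image("wrist");cv2.imwrite("pics/w10.png",im)
for q,z in(("bar_tab",.046),("follower_face",.008)):
  for r in ctrl.landmark_of("wrist",q):print(q,round(r["score"],2),np.round(r["position"],1),np.round(atz("wrist",r["position"],z,c),4))
import pickle;pickle.dump(c,open("c10.pkl","wb"))
print("TCP px",proj("wrist",ctrl.get_obs()["tool_pos"],c))
E
```

```text
t: 38.72
tool_pos: [0.4055, -0.2531, 0.1723]
tool_rot: [0.206, 3.135, -0.0]
contact_force: [0.3, 0.1, 1.1]
opening: 0.0423
grip_force: 0.0
shift [0.05, 0.0, 0.23] turn [-0.0, 0.0, -0.0002]
bar_tab 0.86 [315.1 190.3] [ 0.4063 -0.2543  0.046 ]
follower_face 0.69 [339.6 243.4] [ 0.4804 -0.2371  0.008 ]
follower_face 0.63 [568.4 256.1] [0.5652 0.1048 0.008 ]
TCP px [316.59501529 254.33590566]
```

View pics/w10.png

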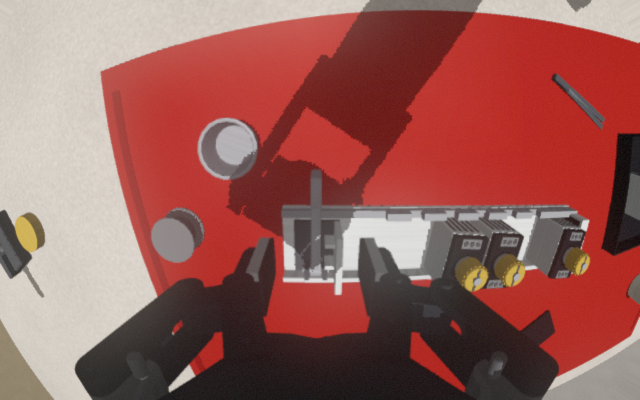

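The tab at (315,187) sits in line with the finger gap (column 316), so I'll descend and pinch it.

```bash
python3 -m handwheel '[[[-0.1,-0.1,5],[0,0,0]],[[-0.1,-0.1,9],[0,0,0]],[[-0.1,-0.1,12],[0,0,0]],[[-0.1,-0.1,14.2],[0,0,0]],[[-0.1,-0.1,14.2],[0,0,0]]]'
python3 -m handwheel '[[[0,0,0],[0,0,0]],[[0,0,0],[0,0,0]],[[0,0,0],[0,0,0]],[[0,0,0],[0,0,0]],[[0,0,0],[0,0,0]]]' 1 60;python3 st.py
```

```text
t: 39.5
tool_pos: [0.4049, -0.253, 0.0284]
tool_rot: [-0.205, -3.131, -0.004]
contact_force: [0.2, 0.6, -0.3]
opening: 0.0426
grip_force: 0.0
t: 40.12
tool_pos: [0.4073, -0.2549, 0.0318]
tool_rot: [0.206, 3.133, -0.002]
contact_force: [-1.2, 0.8, 6.9]
opening: 0.0091
grip_force: 61.0
{'t': 40.125, 'tool_pos': [0.407, -0.255, 0.032], 'contact_force': [-1.166, 0.755, 6.923], 'wrist_torque': [0.19, 0.099, -0.172], 'opening': 0.009, 'grip_force': 61.015}
```

```bash
python3 -m handwheel '[[[-0.1,0,-0.7],[0,0,0]],[[-0.4,0,-1.4],[0,0,0]],[[-0.7,0,-2.2],[0,0,0]],[[-0.7,0,-2.2],[0,0,0]],[[-0.7,0,-2.2],[0,0,0]]]' 1 60; python3 st.py
python3 -m handwheel '[[[0,0.5,0],[0,0,0]],[[0,1.5,0],[0,0,0]],[[0,2.5,0],[0,0,0]],[[0,3,0],[0,0,0]],[[0,3,0],[0,0,0]]]'; python3 st.py
python3 - <<'E'
from h import *
im=ctrl.get_image("wrist");cv2.imwrite("pics/w11.png",im)
E
```

```text
t: 40.75
tool_pos: [0.4137, -0.2547, 0.0514]
tool_rot: [0.206, 3.133, 0.0]
contact_force: [6.0, -0.8, -7.3]
opening: 0.0085
grip_force: 58.9
{'t': 40.75, 'tool_pos': [0.414, -0.255, 0.051], 'contact_force': [6.04, -0.817, -7.252], 'wrist_torque': [-0.193, -0.697, -0.185], 'opening': 0.009, 'grip_force': 58.906}
t: 41.38
tool_pos: [0.4178, -0.2245, 0.0514]
tool_rot: [0.205, 3.132, 0.001]
contact_force: [7.6, -0.6, -7.9]
opening: 0.009
grip_force: 58.8
{'t': 41.375, 'tool_pos': [0.418, -0.225, 0.051], 'contact_force': [7.615, -0.567, -7.903], 'wrist_torque': [0.027, -0.878, -0.228], 'opening': 0.009, 'grip_force': 58.839}
```

View pics/w11.png

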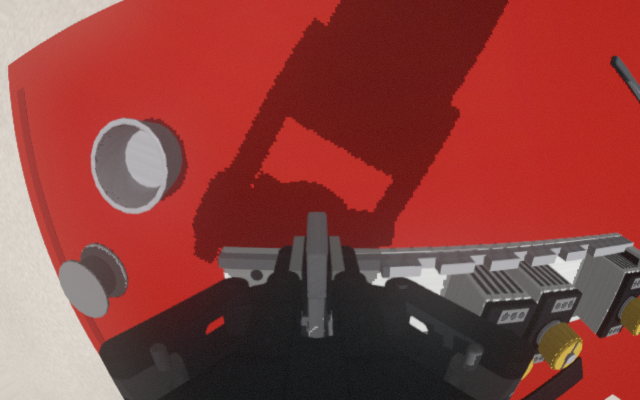

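The tab is pinched with the bar raised, and the follower has moved 3 cm. Continuing.

```bash
python3 -m handwheel '[[[-0.2,1.2,-0.2],[0,0,0]],[[-0.2,2.4,-0.2],[0,0,0]],[[-0.2,3.6,-0.2],[0,0,0]],[[-0.2,4.8,-0.2],[0,0,0]],[[-0.2,6,-0.2],[0,0,0]]]'
python3 -m handwheel '[[[0,0.7,0],[0,0,0]],[[0,1.4,0],[0,0,0]],[[0,2.1,0],[0,0,0]],[[0,2.8,0],[0,0,0]],[[0,3.5,0],[0,0,0]]]'
python3 -m handwheel '[[[0,0.7,0],[0,0,0]],[[0,1.4,0],[0,0,0]],[[0,2.1,0],[0,0,0]],[[0,2.8,0],[0,0,0]],[[0,3,0],[0,0,0]]]'
python3 st.py
python3 - <<'E'
from h import *
im=ctrl.get_image("wrist");cv2.imwrite("pics/w12.png",im)
im=ctrl.get_image("top");
cv2.imwrite("pics/t12.png",cv2.resize(im[190:270,260:410],None,fx=5,fy=5,interpolation=2))
E
```

```text
t: 42.05
tool_pos: [0.4266, -0.1653, 0.0527]
tool_rot: [-0.206, -3.135, -0.0]
contact_force: [6.4, -2.9, -12.2]
opening: 0.0087
grip_force: 58.5
t: 42.68
tool_pos: [0.4311, -0.1323, 0.0529]
tool_rot: [0.205, 3.135, -0.005]
contact_force: [6.1, -8.4, -12.2]
opening: 0.0088
grip_force: 58.4
t: 43.3
tool_pos: [0.4354, -0.1027, 0.0533]
tool_rot: [0.205, 3.134, -0.006]
contact_force: [7.0, -8.4, -11.7]
opening: 0.0085
grip_force: 58.6
{'t': 43.3, 'tool_pos': [0.435, -0.103, 0.053], 'contact_force': [6.98, -8.38, -11.695], 'wrist_torque': [-1.204, -0.433, -0.252], 'opening': 0.008, 'grip_force': 58.608}
```

View pics/w12.png

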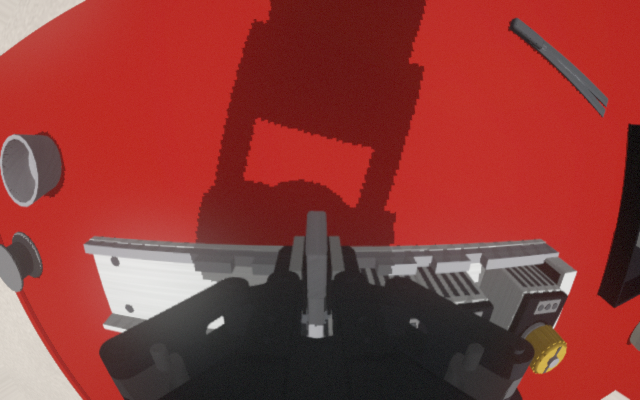

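Pushing the modules smoothly; about 34 mm remain.

```bash
python3 -m handwheel '[[[0,0.6,0],[0,0,0]],[[0,1.2,0],[0,0,0]],[[0,1.8,0],[0,0,0]],[[0,2.4,0],[0,0,0]],[[0,2.8,0],[0,0,0]]]'
for i in 1 2 3; do :; done
python3 -m handwheel '[[[0,0.15,0],[0,0,0]],[[0,0.3,0],[0,0,0]],[[0,0.3,0],[0,0,0]]]'
python3 -m handwheel '[[[0,0.15,0],[0,0,0]],[[0,0.3,0],[0,0,0]],[[0,0.3,0],[0,0,0]]]'
```

```text
t: 44.02
tool_pos: [0.4391, -0.0754, 0.0533]
tool_rot: [0.205, 3.133, -0.007]
contact_force: [6.5, -9.5, -11.3]
opening: 0.0088
grip_force: 58.6
t: 44.4
tool_pos: [0.4396, -0.0726, 0.0533]
tool_rot: [0.205, 3.133, -0.007]
contact_force: [8.3, -9.3, -11.7]
opening: 0.0087
grip_force: 58.6
t: 44.78
tool_pos: [0.4399, -0.0708, 0.0536]
tool_rot: [0.205, 3.133, -0.011]
contact_force: [6.4, -13.9, -11.4]
opening: 0.0088
grip_force: 58.8
```

```bash
python3 -m handwheel '[[[0,0.15,0],[0,0,0]],[[0,0.25,0],[0,0,0]],[[0,0.25,0],[0,0,0]]]'
python3 -m handwheel '[[[0,0.15,0],[0,0,0]],[[0,0.25,0],[0,0,0]],[[0,0.25,0],[0,0,0]]]'
python3 - <<'E'
from h import *
im=ctrl.get_image("top");
cv2.imwrite("pics/t13.png",cv2.resize(im[190:270,260:410],None,fx=5,fy=5,interpolation=2))
E
```

```text
t: 45.15
tool_pos: [0.4401, -0.0706, 0.0539]
tool_rot: [0.204, 3.134, -0.02]
contact_force: [2.3, -22.8, -11.3]
opening: 0.0086
grip_force: 59.1
t: 45.52
tool_pos: [0.4402, -0.0704, 0.0541]
tool_rot: [0.204, 3.134, -0.028]
contact_force: [1.8, -31.9, -10.6]
opening: 0.0088
grip_force: 59.6
```

View pics/t13.png

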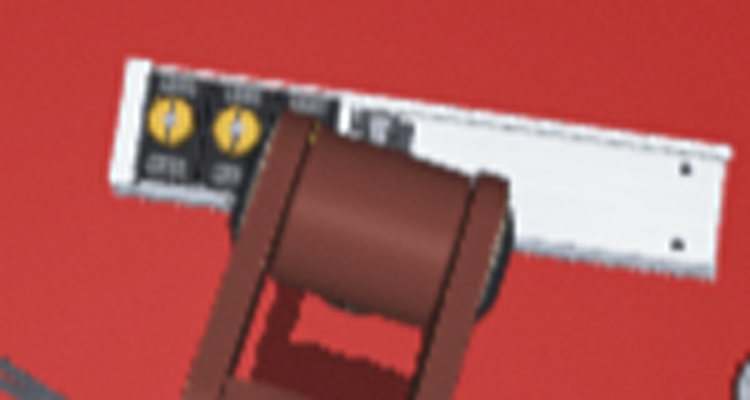

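The row is closed against the stop, with the follower plate behind the third module: 32 N and no further travel. I'll ease the push, lower the bar and release.

```bash
python3 -m handwheel '[[[0,-0.3,0],[0,0,0]],[[0,-0.65,0],[0,0,0]],[[0,-0.65,0],[0,0,0]]]'
python3 -m handwheel '[[[0.2,0,0.7],[0,0,0]],[[0.5,0,1.4],[0,0,0]],[[0.8,0,2.1],[0,0,0]],[[0.8,0,2.1],[0,0,0]]]'
```

```text
t: 45.95
tool_pos: [0.4399, -0.071, 0.0535]
tool_rot: [0.206, 3.133, -0.005]
contact_force: [6.6, -8.1, -11.6]
opening: 0.0087
grip_force: 59.5
t: 46.45
tool_pos: [0.4326, -0.0701, 0.0345]
tool_rot: [0.205, 3.133, -0.006]
contact_force: [-1.9, -5.3, 3.8]
opening: 0.0091
grip_force: 61.9
```

```bash
python3 -m handwheel '[[[0,0,0.2],[0,0,0]],[[0,0,0.2],[0,0,0]]]'
python3 -m handwheel '[[[0,0,0],[0,0,0]],[[0,0,0],[0,0,0]],[[0,0,0],[0,0,0]],[[0,0,0],[0,0,0]]]' -0.3
python3 -m handwheel '[[[0,0,-3],[0,0,0]],[[0,0,-7],[0,0,0]],[[0,0,-12],[0,0,0]],[[0,0,-17],[0,0,0]],[[0,0,-20],[0,0,0]]]'
python3 -m handwheel '[[[5,-4,0],[0,0,0]],[[6,-10,0],[0,0,0]],[[6,-15,0],[0,0,0]],[[6,-15,0],[0,0,0]],[[6,-15,0],[0,0,0]]]'
python3 - <<'E'
from h import *
im=ctrl.get_image("top");cv2.imwrite("pics/t14.png",im)
a=cv2.resize(im[195:270,200:400],None,fx=4,fy=4,interpolation=2)
im=ctrl.get_image("side");b=cv2.resize(im[150:300,240:440],None,fx=2,fy=2,interpolation=2);b=cv2.copyMakeBorder(b,0,0,0,400,0)
cv2.imwrite("pics/f14.png",np.vstack([a,b])[:600])
E
```

```text
t: 46.7
tool_pos: [0.432, -0.07, 0.0326]
tool_rot: [0.205, 3.134, -0.006]
contact_force: [-5.7, -5.1, 4.8]
opening: 0.0087
grip_force: 62.3
t: 47.2
tool_pos: [0.4317, -0.0682, 0.0312]
tool_rot: [-0.205, -3.135, -0.0]
contact_force: [1.0, -0.2, 0.1]
opening: 0.0552
grip_force: 0.0
t: 47.82
tool_pos: [0.4326, -0.0686, 0.2345]
tool_rot: [0.205, 3.131, -0.002]
contact_force: [-0.4, -0.0, -0.5]
opening: 0.0555
grip_force: 0.0
t: 48.45
tool_pos: [0.3527, -0.209, 0.2311]
tool_rot: [-0.206, -3.135, -0.001]
contact_force: [-0.5, 0.1, 0.0]
opening: 0.0557
grip_force: 0.0
```

View pics/f14.png

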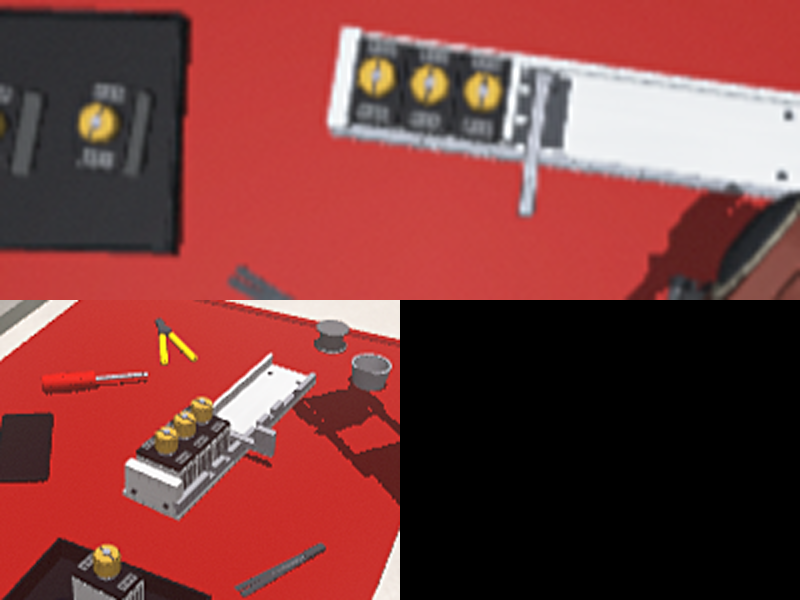

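Three modules stand closed up against the stop, with the follower plate and bar behind them. I'll take one last close look at the bar in its notch.

```bash
python3 -m handwheel '[[[-1,5,2],[0,0,0]],[[-1,10,4],[0,0,0]],[[-1,10,6],[0,0,0]],[[-1,10,6],[0,0,0]],[[-1,10,6],[0,0,0]]]'
python3 - <<'E'
from h import *
c=ctrl.calibration("wrist");im=ctrl.get_image("wrist")
rs=[("wrist",r["position"]) for r in ctrl.landmark_of("wrist","bar_tab")[:1]]
ctrl.get_image("side");rs+=[("side",r["position"]) for r in ctrl.landmark_of("side","bar_tab")[:1]]
print(rs,*tri([ray(n,p,c if n=="wrist" else None) for n,p in rs]))
x,y=map(int,proj("wrist",(.45,-.04,.04),c));print(x,y)
x0=max(0,min(x-130,380));y0=max(0,min(y-90,220))
cv2.imwrite("pics/w15.png",cv2.resize(im[y0:y0+180,x0:x0+260],None,fx=3,fy=3,interpolation=2))
E
```

```text
t: 49.18
tool_pos: [0.3761, -0.1114, 0.1722]
tool_rot: [0.204, 3.134, -0.001]
contact_force: [-0.0, -0.2, -0.1]
opening: 0.0555
grip_force: 0.0
[('wrist', [365.0, 237.3]), ('side', [374.8, 219.4])] [ 0.42768343 -0.07085238  0.04205123] [0.0035104193604212925, 0.003510419360421326]
395 248
```

View pics/w15.png

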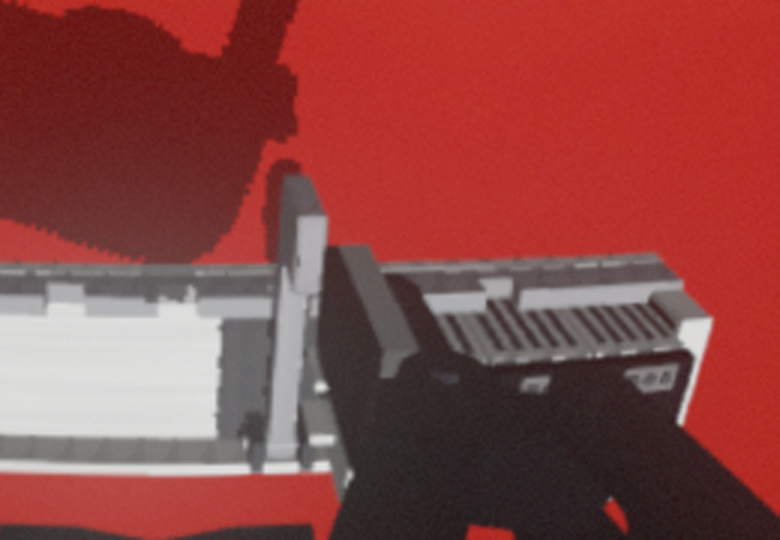

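The bar lies between the teeth, and its tab measures 42 mm high, which is the down position. The row is flush. Handing in.

```bash
python3 - <<'E'
from h import *
print(ctrl.finish_job())
E
```

```text
the job is handed in; nothing more can be done
None
```

The job is handed in: all five nuts checked, the two loose modules (second and fifth from the stop) in the rework tray, the other three flush against the end stop with the follower tight behind them, and the drop bar measured fully down in its notch.

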